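# Select test channel six and start the measurement

### The arm

A 7-joint arm with a two-finger parallel gripper is mounted at the origin on a cart in front of the work surface, level with it; the furniture and walls round the work are solid. World frame = base frame: x ahead of the robot, y to its left, z up, the work surface at z = 0. Lengths are in m, angles in rad, forces in N, time in s.
With the tool pointing down it reaches from about 0.425 to 0.925 m from the base axis. Payload 6.8 kg.
Tool frame: the origin (TCP) lies midway between the tips of the shut fingers; the grasp point (between the pads) lies 19 mm behind it; z points along the fingers, y is the line along which they close (so a half turn about z gives the same grasp; the last joint's range is limited). The gripper opens to 85 mm and grips with 20 to 120 N. Pads are 22 mm wide; open, the fingers measure 114 mm over their backs; the gripper's body (76 mm by 85 mm) begins 54 mm behind the grasp point. The pads swing forward as they close: fully open they stand 13 mm farther back than shut.
Start: joints at [0.997, 0.477, 0.022, 1.555, -0.011, 1.109, -0.083], TCP at [0.303, -0.603, 0.231] pointing down, gripper open.
Joint ranges: [-2.96, 2.96], [-0.34, 2.1], [-1.41, 1.46], [0.24, 2.44], [-1.37, 4.51], [0.17, 1.92], [-2.96, 2.96]. Speed limits (rad/s): [2.39, 2.39, 3.14, 3.14, 3.14, 3.14, 3.14].

### API

Orientations are given as a unit quaternion [w, x, y, z].
In Python, from station import readout, imaging, hand_in gives the robot as it stands.
- The arm moves only by the tool drive_tool, never from a script. Its argument "series" is a list of rows, each a list of 5 numbers: the shift along the tool's x, y, z in cm, then the turn about the tool's z in degrees, then the closure, from -1 (fully open) to 1 (shut). A call has 1 to 8 rows; each row shifts and turns the commanded pose from where the row before left it, along the tool's axes as they then stand; what a row does not reach is not made up. A row lasts 1/10 s, in which the tool goes at most 50 mm and 8.59 degrees, less where a joint would pass 70% of its speed; a pose out of reach is approached as far as the arm can. A call with a gripper value outside its range is refused whole. The fingers move at their own pace and stop on an object; "squeeze" is the grip in N (left out, the last holds). Time passes only in rows, so rows that do not move let the fingers close. It gives the time, the measured TCP pose, the force, the opening and the grip force at its end, in the units of the state.
- readout.get_obs(): the state, without advancing time (a new reading comes with each control period).
- imaging.read_camera(name): name is "side" or "top" or "wrist"; returns the picture (480x640x3 uint8, red, green, blue); there is no depth.
- imaging.camera_model(name): a dict with "vfov" (degrees; the focal length in pixels is half the picture's height over the tangent of half this angle, whatever the lens; pixels are square), "cx", "cy" (the principal point, pixels), "distortion" ([k1, k2, p1, p2, k3] as OpenCV has them; the pictures are not rectified), "xyz" and "orientation" of the camera in the world. Camera axes: x right, y down, z forward; pixel columns grow to the right and rows downward; lengths in m; the calibration is good to about 2 mm. A picture is of the moment at which its call begins: read the wrist's pose just before it. camera_model takes no time and is no camera call; for the wrist camera it gives the pose at the moment of the call.
- hand_in(): hands the job in; it is judged then, once.
Trained networks look in the newest picture that a camera, given by its name, has taken for a name from the list of things; names that differ only in an ending like _2 or _b are one class to them, and where a whole thing is asked for, a point or a joint stands for the part that bears it (a point fixed in the world has none). Each returns a list of dicts, best first, with "conf" (0 to 1); they miss things now and then, are a little off and sometimes report something else, mostly with a low value. They report only what shows in the picture. A call takes as long as a camera call.
- imaging.cut_out(thing, camera): "mask" (480x640 bool, what is visible of it) and "centre" ([column, row] in pixels, amid what is visible of it).
The state is a dict: "t": time; "q": joint angles; "joint_vel": joint speeds; "joint_torque": joint torques, N m; "eef_pos": TCP position; "tool_rot": TCP orientation; "contact_force": force on the tool from outside, world axes, zero at the start; "torque": the same for the moment, N m; "gripper_width": opening from 0.0 (shut) to 1.0 (fully open); "grasp_force": force on a finger pad.
Only numpy, scipy, OpenCV 4.12 (cv2) and the standard library are available. Lean on these libraries where they do the work, as an engineer would, in place of code of your own. Each camera call takes 0.05 s, during which the arm holds its last target. There are 200 camera calls.

### The job

On the grey switch box, push the black selector lever clockwise (seen from above) with a fingertip, counting the clicks, until it rests at the sixth of the eight lines round its dial, counted clockwise from the first line at the left end of the row, and do not turn it past that. Then press the large round button fully down with a fingertip and let it come up again. Only push: do not pinch the lever, shove or lift the box, touch off the small button or disturb the things lying around.

Things in the scene. Friction and masses are not known exactly. Their poses are not given: they have to be found in the camera images.
- switch_box: low grey box with an aluminium panel on top, 160 (x) x 240 (y) x 60 mm high, 2.4 kg, loose on rubber feet. Origin at the centre of its underside; its front faces its own -x (roughly to the robot), its own +y is left. The panel is flat at z = 60 mm: selector on the left half, two push buttons on the right half
- dial_axis (a point): turning axis of the selector at panel level (z = 60 mm), at box x = -5, y = +50 mm; axes as the box's. Round it are eight black lines (12 mm strokes, 54 to 65 mm from the axis) 30 degrees apart: line 1 at the left, slightly to the front, then clockwise round the rear to line 8 at the right; the wide gap between lines 8 and 1 faces the front
- selector (a joint): angle of the selector (rad), growing CLOCKWISE from above; sprung clicks at 0 (line 1), 0.524, ... 2.618 (line 6), ... 3.665 (line 8, stop). At value q the lever points (105 degrees - q) counter-clockwise from the box's +x. About 3 N at 40 mm from the axis takes it over the ridge half-way between lines, then it springs into the next click by itself. Starts at one of lines 1 to 4
- lever_end (a point): outer end of the black lever bar at mid height, 50 mm from the axis, 19 mm above the panel; x points outward along the lever. The bar is 10 mm thick, stands 8 to 30 mm above the panel and runs from 10 mm behind the axis to 50 mm in front of it, a white stroke on the pointing end; under it is a low black cone, 42 mm across, 12 mm high
- lever_back_half: the half of the lever bar on its counter-clockwise side, 5 mm thick: the side to push on to turn clockwise. Origin on the selector's axis at panel level, x outward along the lever, y to the counter-clockwise side; its outer flank is at y = +5 mm
- lever_front_half: the other half of the lever bar, on its clockwise side, 5 mm thick; same origin and axes, its outer flank is at y = -5 mm
- large_button (a joint): travel of the large round grey button (cap 32 mm across, at box x = -32, y = -76 mm, the front right of the panel): 0 up, 0.006 m fully down; spring return, fully down takes 5 N
- large_button_top (a point): centre of the top face of the large button, moving with it: 22 mm above the panel when up, 16 mm when fully down. Its black housing round it is 48 mm across and 12 mm high
- small_button (a joint): travel of the small round grey button (cap 16 mm across, at box x = +36, y = -76 mm, the rear right of the panel); to be left alone; 0 up, 0.006 m fully down
- cell: a flat pouch cell, 67 x 93 x 7 mm, lying in front of the switch box; to be left alone; origin at the centre of its underside
- pen: a black pen, 152 mm long, lying in front of the switch box; to be left alone; origin at the centre of its underside
- tape_roll: a flat roll of tape, 70 mm across, 12 mm high, lying left of the switch box; to be left alone; origin at the centre of its underside
- tin: a round white tin with lid, 68 mm across, 34 mm high, standing right of the switch box; to be left alone; origin at the centre of its underside

How it is judged:
On the way, in this order (a step that is already met when the one before it is completed fails the run):
1. the selector rests at line 6 (value of joint selector between 2.488 and 2.748 rad), for 0.3 s.
2. the large button is pressed fully down with the selector at line 6 (all of step 1 and value of joint large_button above 0.0045 m), for 0.02 s.
At the end, for the whole second after the job is handed in: the selector rests at line 6 (2.618 rad, within 0.13), both buttons are up, the box and the things around stand within 20 mm of where they were (all of step 1 and velocity of joint selector below 0.05 rad/s and value of joint each of large_button, small_button below 0.001 m and distance of each of switch_box, cell, pen, tape_roll, tin from where it was at the start of the episode below 0.02 m); the robot touches nothing.
It fails at once if the selector is turned past line 6, more than half-way to line 7 (value of joint selector above 2.88799 rad).
It fails at once if the lever is pinched (fingers press on both sides of it at once) or forced with more than 25 N ((contact force between the fingers and lever_back_half above 1.5 N and contact force between the fingers and lever_front_half above 1.5 N) or (contact force between the fingers and lever_back_half above 25 N or contact force between the fingers and lever_front_half above 25 N)).
It fails at once if the large button is pressed before the selector is at line 6, or the small button is pressed ((value of joint large_button above 0.003 m and value of joint selector below 2.41799 rad) or value of joint small_button above 0.003 m).
It fails at once if the switch box is shoved aside, lifted or tipped (distance of switch_box from where it was at the start of the episode above 0.02 m or height (world z) of switch_box above 0.008 m or angle between switch_box's own z axis and vertical above 0.12 rad).
It fails at once if one of the things around is moved or lifted (distance of any of cell, pen, tape_roll, tin from where it was at the start of the episode above 0.02 m).
It also fails if it takes over 61 s, if anything falls off the work surface, if the arm or the gripper's body presses on something with over 40 N, if the wrist force passes 120 N, or if a joint passes its speed limit or range.

## Working session

There is one attempt and no reset: what is moved stays moved. The work goes in short steps, Python scripts to look and compute and a tool call to move; the robot and the scene stay as the last step left them, time stands still between calls to the robot, and variables do not carry over. Pictures are saved under pics/ and viewed, at most 10 in all, crops included, and the job is handed in when it is done.

Besides the shell and the picture viewer there is one more tool, called after "Emit:" as name([rows], argument=value, ...), one row to a line, values as JSON. drive_tool: Moves the arm, as the interface text tells. Its arguments: {"type":"object","properties":{"series":{"type":"array"},"squeeze":{"type":"number"}},"required":["series"]}

```bash
mkdir -p pics; cat > h.py <<'E'
import numpy as np, cv2
from scipy.spatial.transform import Rotation as R
from station import readout, imaging, hand_in
def rot(q): return R.from_quat([q[1],q[2],q[3],q[0]]).as_matrix()
def K(m):
    f=240/np.tan(np.radians(m['vfov']/2)); return np.array([[f,0,m['cx']],[0,f,m['cy']],[0,0,1.]])
def px2w(m,uv,z):
    p=cv2.undistortPoints(np.array(uv,float).reshape(-1,1,2),K(m),np.array(m['distortion'],float)).reshape(-1,2)
    d=np.c_[p,np.ones(len(p))]@rot(m['orientation']).T; c=np.array(m['xyz'])
    return c+d*((z-c[2])/d[:,2])[:,None]
def w2px(m,P):
    Rm=rot(m['orientation']).T; t=-Rm@np.array(m['xyz'])
    return cv2.projectPoints(np.array(P,float).reshape(-1,3),cv2.Rodrigues(Rm)[0],t,K(m),np.array(m['distortion'],float))[0].reshape(-1,2)
E
python3 - <<'E'
from h import *
o=readout.get_obs(); print(o)
for c in ['top','side']:
    im=imaging.read_camera(c); m=imaging.camera_model(c); print(c,m)
    cv2.imwrite(f'pics/{c}0.png',im[:,:,::-1])
    if c=='top':
        for t,z in [('switch_box',.06),('lever_end',.079),('large_button',.08),('small_button',.08),('selector',.08),('cell',0.007),('pen',0.01),('tape_roll',.012),('tin',.034)]:
            r=imaging.cut_out(t,c)
            for d in r[:2]: print(t,d['conf'],d['centre'],px2w(m,d['centre'],z)[0].round(4), d['mask'].sum())
E
```

```text
{'t': 0.0, 'q': array([ 0.99690663,  0.47779802,  0.02234275,  1.55646778, -0.01147816,
        1.10934559, -0.0830985 ]), 'joint_vel': array([ 0.00014983,  0.00157064,  0.00192683, -0.0008618 , -0.0004339 ,
       -0.00037365,  0.0004099 ]), 'joint_torque': array([ 2.22655312e-04, -5.96454442e+01,  1.60834897e+00, -2.81201828e+01,
        1.25969842e-02,  9.20534309e-03,  2.85419526e-05]), 'eef_pos': array([ 0.30286253, -0.60255151,  0.23032032]), 'tool_rot': array([-8.97619704e-04,  9.72998460e-01,  2.30809669e-01, -2.96209638e-04]), 'contact_force': array([-0.01126206, -0.75180396,  0.27295115]), 'torque': array([-0.00831655,  0.04136578,  0.04291637]), 'grasp_force': 0.0, 'gripper_width': 1.003461767530837}
top {'vfov': 44.35031510423703, 'cx': 321.0593139993659, 'cy': 246.0200310462795, 'distortion': array([-0.04556745,  0.        ,  0.        ,  0.        ,  0.        ]), 'xyz': array([0.42022483, 0.05037036, 1.02537965]), 'orientation': array([ 0.04400863, -0.6981694 ,  0.71419249, -0.02349064])}
switch_box 0.81 [375.9, 245.5] [ 0.5117 -0.0127  0.06  ] 14020
lever_end 0.69 [347.0, 251.4] [0.5015 0.0353 0.079 ] 614
large_button 0.5 [423.4, 254.6] [ 0.4933 -0.0871  0.08  ] 320
selector 0.88 [343.9, 254.1] [0.4972 0.0404 0.08  ] 645
cell 0.82 [430.3, 321.4] [ 0.384  -0.1053  0.007 ] 2014
pen 0.9 [329.1, 327.7] [0.3771 0.0681 0.01  ] 610
tape_roll 0.61 [279.9, 273.4] [0.4719 0.1509 0.012 ] 973
tin 0.82 [476.3, 251.4] [ 0.5001 -0.1829  0.034 ] 1321
side {'vfov': 49.48864286308534, 'cx': 316.5789996252811, 'cy': 239.372360773748, 'distortion': array([-0.09062841,  0.        ,  0.        ,  0.        ,  0.        ]), 'xyz': array([0.29021323, 0.77551093, 0.5254517 ]), 'orientation': array([ 0.0786316 , -0.11546265,  0.86079213, -0.48941022])}
```

```bash
python3 - <<'E'
import cv2
im=cv2.imread('pics/top0.png')[180:340,270:480]
cv2.imwrite('pics/top0c.png',cv2.resize(im,None,fx=3.6,fy=3.6,interpolation=cv2.INTER_CUBIC))
E
```

```text
(no output)
```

View pics/top0c.png

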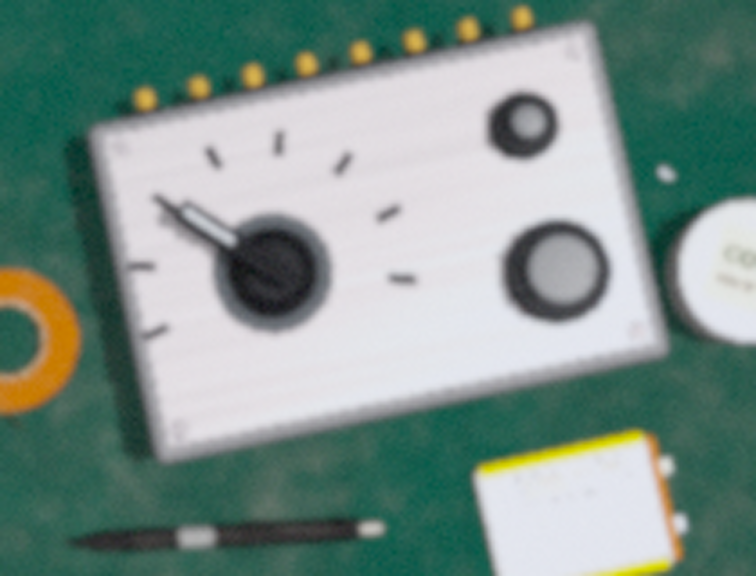

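```bash
cat > pose.py <<'E'
from h import *
from scipy.optimize import least_squares
m=imaging.camera_model('top')
c=lambda L:np.array(L)/3.6+[270,180]
# rear-left, rear-right, front-right, front-left
P=px2w(m,c([(92,127),(594,27),(664,349),(163,454)]),.06)[:,:2]
B=np.array([[.08,.12],[.08,-.12],[-.08,-.12],[-.08,.12]])
ang=np.radians(105-30*np.array([0,1,3,4,5,6,7])); Lb=np.c_[-.005+.0595*np.cos(ang),.05+.0595*np.sin(ang)]
L=px2w(m,c([(155,331),(142,266),(212,157),(279,142),(343,162),(388,213),(402,279)]),.06)[:,:2]
def T(x,b): cs,s=np.cos(x[2]),np.sin(x[2]); return b@np.array([[cs,s],[-s,cs]])+x[:2]
f=lambda x:np.r_[(T(x,B)-P).ravel(),(T(x,Lb)-L).ravel()]
s=least_squares(f,[.51,-.01,0]);x=s.x
E
python3 - <<'E'
from pose import *
print(x,np.degrees(x[2]),(s.fun*1000).round(1).reshape(-1,2))
ax=T(x,np.array([[-.005,.05]]))[0]; print('axis',ax,'btn',T(x,np.array([[-.032,-.076]])),px2w(m,c([(563,270)]),.082))
e=px2w(m,c([(162,200),(186,209)]),.09);print(e,np.degrees(np.arctan2(*(e[:,:2]-ax)[:,::-1].T))-np.degrees(x[2]))
E
```

```text
[ 0.51051552 -0.01084052  0.18177323] 10.414839123617709 [[ 2.2  3. ]
 [ 5.  -0.9]
 [-3.6 -4.1]
 [-4.6  3.7]
 [ 0.4 -0.3]
 [ 0.8 -0.1]
 [ 0.4 -0.7]
 [-0.2 -0.1]
 [-0.6 -0.1]
 [-0.  -0.2]
 [ 0.1 -0.3]]
axis [0.4965592  0.03743185] btn [[ 0.49278155 -0.09137316]] [[ 0.49240702 -0.09158712  0.082     ]]
[[0.52719939 0.08593282 0.09      ]
 [0.5229157  0.07535258 0.09      ]] [47.30276952 44.78423888]
```

Emit:
drive_tool([
  [3,-3.3,0,0,1],
  [3,-3.3,0,0,1],
  [3,-3.3,0,0,1],
  [3,-3.3,0,0,1],
  [3,-3.3,0,0,1],
  [3,-3.3,0,0,1],
  [3,-3.3,0,0,1],
  [3,-3.3,0,0,1],
], squeeze=20)

```text
t: 1.35
eef_pos: [0.3994, -0.2578, 0.2317]
tool_rot: [0.0, 0.973, 0.231, 0.0]
contact_force: [1.0, 0.2, 0.3]
gripper_width: -0.001
grasp_force: 0.0
```

Emit:
drive_tool([
  [3,-3.3,0,0,1],
  [3,-3.3,0,0,1],
  [3,-3.3,0,0,1],
  [3,-3.3,0,0,1],
  [3,-3.3,0,0,1],
  [3,-3.3,0,0,1],
  [3,-3.3,0,0,1],
  [3,-3.3,0,0,1],
])

```text
t: 2.15
eef_pos: [0.4953, 0.0859, 0.2317]
tool_rot: [0.0, 0.973, 0.231, 0.0]
contact_force: [1.3, -0.5, -0.2]
gripper_width: -0.007
grasp_force: 0.0
```

Emit:
drive_tool([
  [0,0,1,-7.2,1],
  [0,0,1,-7.2,1],
  [0,0,1,-7.2,1],
  [0,0,1,-7.2,1],
  [0,0,0,0,1],
])

```text
t: 2.65
eef_pos: [0.4941, 0.0839, 0.1903]
tool_rot: [-0.0, 0.885, 0.466, -0.001]
contact_force: [-0.9, -0.9, 0.6]
gripper_width: 0.001
grasp_force: 0.0
```

```bash
cat > lf.py <<'E'
from pose import *
ax=T(x,np.array([[-.005,.05]]))[0]
def st(tool_pt=None):
    o=readout.get_obs(); Rm=rot(o['tool_rot']); p=o['eef_pos']
    a=np.degrees(np.arctan2(Rm[1,0],Rm[0,0])); d=Rm[:2,:2].T@(p[:2]-ax)
    print('t',o['t'],'tcp',p.round(4),'xang',a.round(2),'tilt',(Rm[2]).round(3),'rel axis in tool xy mm',(d*1000).round(1),'F',o['contact_force'].round(2),'w',round(o['gripper_width'],3))
E
python3 - <<'E'
from lf import *
st(); cv2.imwrite('pics/w1.png',imaging.read_camera('wrist')[:,:,::-1])
E
```

```text
t 2.65 tcp [0.4941 0.0839 0.1903] xang 55.54 tilt [-0.001 -0.002 -1.   ] rel axis in tool xy mm [ 36.9 -28.3] F [-0.94 -0.86  0.62] w 0.001
```

View pics/w1.png

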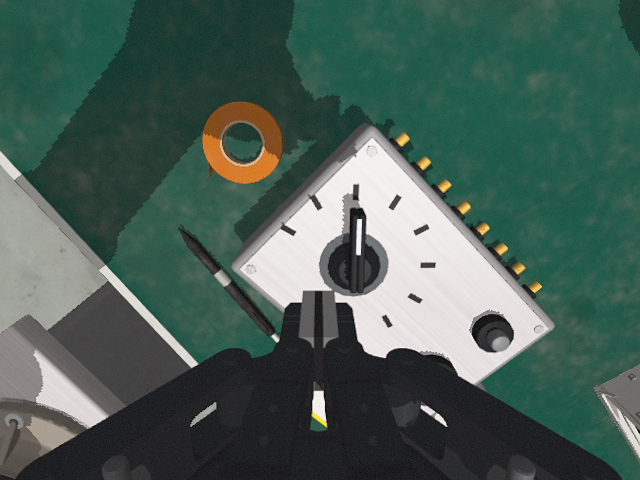

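Emit:
drive_tool([
  [0,0,3,0,1],
  [0,0,3,0,1],
  [0,0,3,0,1],
  [0,0,1.5,0,1],
  [0,0,0.8,0,1],
  [0,0,0,0,1],
])

```text
t: 3.3
eef_pos: [0.4949, 0.0842, 0.0781]
tool_rot: [-0.0, 0.885, 0.465, -0.0]
contact_force: [0.8, -0.6, -1.0]
gripper_width: -0.001
grasp_force: 0.0
```

Emit:
drive_tool([
  [0,0.3,0,0,1],
  [0,0.2,0,0,1],
  [0,0.2,0,0,1],
  [0,0,0,0,1],
  [0,0,0,0,1],
])

```text
t: 3.8
eef_pos: [0.5009, 0.0802, 0.0786]
tool_rot: [0.0, 0.885, 0.465, 0.0]
contact_force: [-0.3, -0.7, -1.1]
gripper_width: -0.002
grasp_force: 0.0
```

```bash
cat >> lf.py <<'E'
def snap(n,c='top',k=3.6):
    im=imaging.read_camera(c)
    if c=='top': im=cv2.resize(im[180:340,270:480],None,fx=k,fy=k,interpolation=cv2.INTER_CUBIC)
    cv2.imwrite(f'pics/{n}.png',im[:,:,::-1])
E
python3 - <<'E'
from lf import *
st(); snap('w2','wrist')
E
```

```text
t 3.8 tcp [0.5009 0.0802 0.0786] xang 55.46 tilt [ 0.  0. -1.] rel axis in tool xy mm [ 37.7 -20.7] F [-0.3  -0.66 -1.05] w -0.002
```

View pics/w2.png

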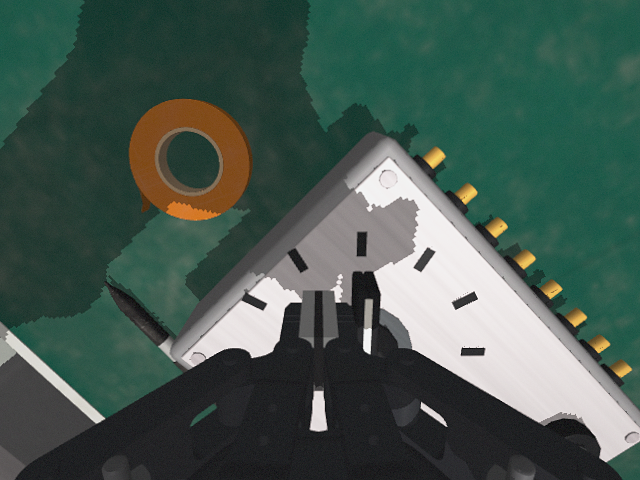

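Emit:
drive_tool([
  [0.13,0.27,0,4,1],
  [0.13,0.27,0,4,1],
  [0.13,0.27,0,4,1],
  [0.13,0.27,0,4,1],
  [0.13,0.27,0,4,1],
  [0,0,0,0,1],
  [0,0,0,0,1],
])

```text
t: 4.55
eef_pos: [0.5148, 0.0761, 0.0783]
tool_rot: [0.0, 0.952, 0.306, -0.0]
contact_force: [-0.6, -0.4, 0.1]
gripper_width: 0.002
grasp_force: 0.0
```

```bash
python3 - <<'E'
from lf import *
st(); snap('w3','wrist')
E
```

```text
t 4.55 tcp [0.5148 0.0761 0.0783] xang 35.6 tilt [-0.  0. -1.] rel axis in tool xy mm [ 37.3 -20.8] F [-0.6  -0.37  0.15] w 0.002
```

View pics/w3.png

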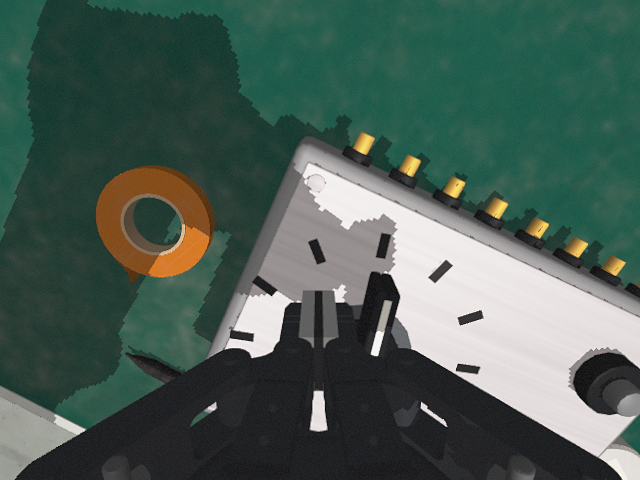

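The lever now points at line 4 at (383,245), ahead of the finger. One click is done, so I repeat with 30° of arc.

Emit:
drive_tool([
  [0.13,0.27,0,4,1],
  [0.13,0.27,0,4,1],
  [0.13,0.27,0,4,1],
  [0.13,0.27,0,4,1],
  [0.13,0.27,0,4,1],
  [0.13,0.27,0,4,1],
  [0.13,0.27,0,4,1],
  [0.06,0.13,0,2,1],
])

```text
t: 5.4
eef_pos: [0.5314, 0.0611, 0.0783]
tool_rot: [0.0, 0.999, 0.047, -0.0]
contact_force: [-0.4, -0.2, -0.2]
gripper_width: -0.002
grasp_force: 0.0
```

Emit:
drive_tool([
  [0,0,0,0,1],
  [0,0,0,0,1],
])

```text
t: 5.6
eef_pos: [0.5313, 0.0612, 0.0783]
tool_rot: [0.0, 0.999, 0.049, -0.0]
contact_force: [-0.2, 0.7, -0.9]
gripper_width: -0.004
grasp_force: 0.0
```

```bash
python3 - <<'E'
from lf import *
st(); snap('w4','wrist')
E
```

```text
t 5.6 tcp [0.5313 0.0612 0.0783] xang 5.58 tilt [-0.  0. -1.] rel axis in tool xy mm [ 36.9 -20.3] F [-0.17  0.72 -0.93] w -0.004
```

View pics/w4.png

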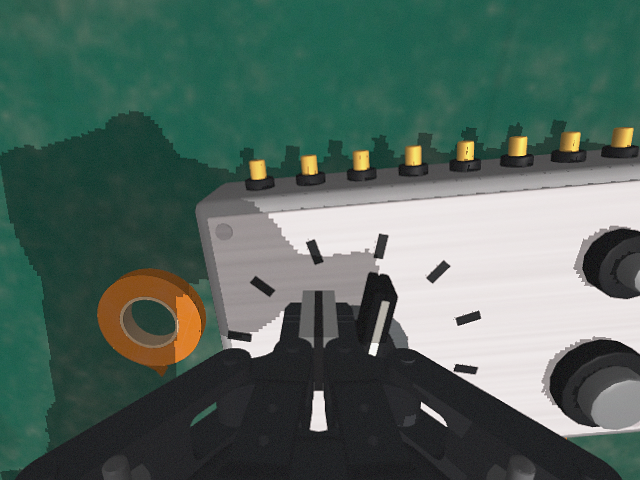

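The lever is at line 5 (382,245), with lines 6, 7 and 8 to its right. One more click, with a slightly shorter arc.

Emit:
drive_tool([
  [0.13,0.27,0,4,1],
  [0.13,0.27,0,4,1],
  [0.13,0.27,0,4,1],
  [0.13,0.27,0,4,1],
  [0.13,0.27,0,4,1],
  [0.13,0.27,0,4,1],
  [0.13,0.27,0,4,1],
  [0,0,0,0,1],
])

```text
t: 6.45
eef_pos: [0.5382, 0.0413, 0.0783]
tool_rot: [0.0, 0.981, -0.195, 0.0]
contact_force: [-0.2, 0.3, 0.6]
gripper_width: 0.001
grasp_force: 0.0
```

Emit:
drive_tool([
  [0,0,0,0,1],
  [0,0,0,0,1],
])

```text
t: 6.65
eef_pos: [0.5382, 0.0418, 0.0783]
tool_rot: [-0.0, 0.981, -0.194, -0.0]
contact_force: [-0.3, 1.0, -0.1]
gripper_width: -0.002
grasp_force: 0.0
```

```bash
python3 - <<'E'
from lf import *
st(); snap('w5','wrist')
E
```

```text
t 6.65 tcp [0.5382 0.0418 0.0783] xang -22.41 tilt [-0. -0. -1.] rel axis in tool xy mm [ 36.9 -19.9] F [-0.27  1.03 -0.08] w -0.002
```

View pics/w5.png

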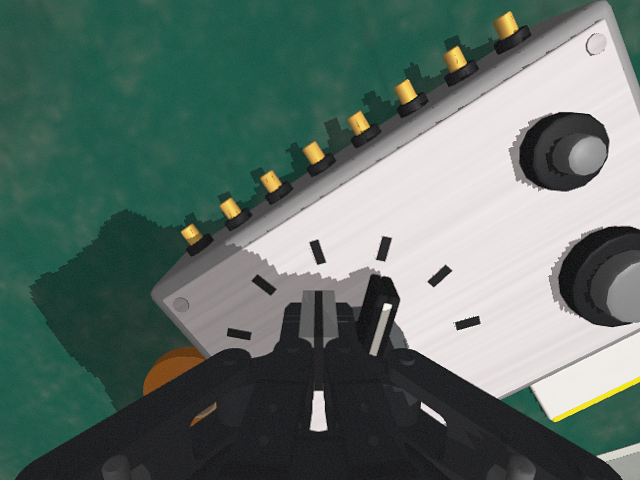

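The lever is at line 6 (384,248), with 7 and 8 still to its right. Now back off, lift and go over the large button.

Emit:
drive_tool([
  [0,-0.5,0,0,1],
  [0,0,-3,0,1],
  [0,0,-3,0,1],
  [0,0,0,0,1],
  [0.3,4,0,0,1],
  [0.3,4,0,0,1],
  [0.3,4,0,0,1],
  [0,2.6,0,0,1],
])

```text
t: 7.5
eef_pos: [0.4913, -0.0949, 0.1378]
tool_rot: [0.001, 0.981, -0.196, -0.0]
contact_force: [0.3, 0.1, 0.4]
gripper_width: 0.003
grasp_force: 0.0
```

Emit:
drive_tool([
  [0,0,2,0,1],
  [0,0,2,0,1],
  [0,0,0,0,1],
])

```text
t: 7.8
eef_pos: [0.4905, -0.0919, 0.0959]
tool_rot: [0.0, 0.981, -0.195, -0.002]
contact_force: [-0.1, -0.0, 0.5]
gripper_width: 0.0
grasp_force: 0.0
```

```bash
python3 - <<'E'
from lf import *
st(); snap('w6','wrist')
E
```

```text
t 7.8 tcp [ 0.4905 -0.0919  0.0959] xang -22.5 tilt [-0.005  0.001 -1.   ] rel axis in tool xy mm [ 43.9 121.8] F [-0.09 -0.02  0.49] w 0.0
```

View pics/w6.png

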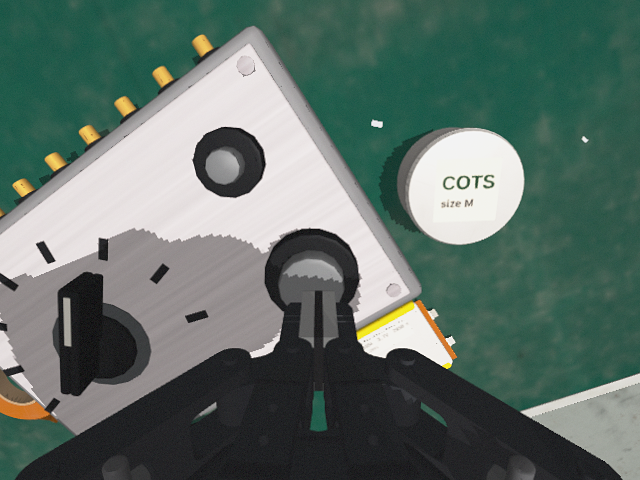

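Fingertip is over the large cap (320,270), and the lever is still at line 6 (104,250). Press.

Emit:
drive_tool([
  [0,0,1,0,1],
  [0,0,0.4,0,1],
  [0,0,0.3,0,1],
  [0,0,0.2,0,1],
  [0,0,0.2,0,1],
  [0,0,0,0,1],
  [0,0,0,0,1],
])

```text
t: 8.55
eef_pos: [0.4927, -0.092, 0.0776]
tool_rot: [-0.0, 0.981, -0.195, 0.0]
contact_force: [-0.1, 1.6, 4.0]
gripper_width: -0.001
grasp_force: 2.0
```

Emit:
drive_tool([
  [0,0,0.1,0,1],
  [0,0,0.1,0,1],
  [0,0,0.1,0,1],
  [0,0,0,0,1],
  [0,0,0,0,1],
])

```text
t: 9.05
eef_pos: [0.4928, -0.092, 0.0758]
tool_rot: [-0.0, 0.981, -0.195, 0.0]
contact_force: [-6.2, 3.4, 19.9]
gripper_width: -0.004
grasp_force: 10.5
```

Force 20 N at z = 0.0758: the button is fully down. Release and lift.

Emit:
drive_tool([
  [0,0,-0.5,0,1],
  [0,0,-1,0,1],
  [0,0,-3,0,1],
  [0,0,-4,0,1],
  [0,0,-4,0,1],
  [0,0,0,0,1],
  [0,0,0,0,1],
  [0,0,0,0,1],
])

```text
t: 9.85
eef_pos: [0.4918, -0.0923, 0.1984]
tool_rot: [0.0, 0.981, -0.195, -0.001]
contact_force: [0.3, -0.8, -0.1]
gripper_width: -0.001
grasp_force: 0.0
```

```bash
python3 - <<'E'
from lf import *
st(); snap('w7','wrist')
E
```

```text
t 9.85 tcp [ 0.4918 -0.0923  0.1984] xang -22.53 tilt [-0.002  0.001 -1.   ] rel axis in tool xy mm [ 45.3 121.7] F [ 0.26 -0.77 -0.12] w -0.001
```

View pics/w7.png

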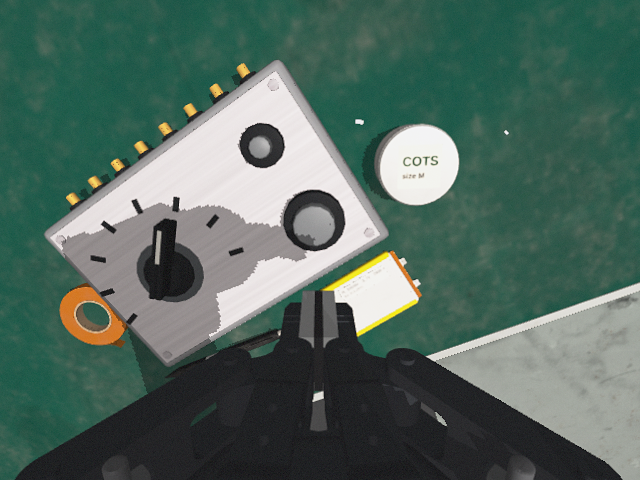

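The lever is at line 6 (176,204), the buttons look up, and everything is in place.

```bash
python3 -c "
from station import hand_in
print(hand_in())"
```

```text
the job is handed in; nothing more can be done
None
```

I handed the job in at about 10 s of the 61 s limit; no verdict came back. The selector took three clicks from line 3 to line 6. The large button was pressed fully down and released, and in the last picture the lever is at line 6, the buttons look up and nothing else appears moved.

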